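# Centre the narrow-footed jar on its stone stand

## Task

The small lidded glass jar stands off-centre, right at the rim of the small round stone stand. With light pushes of the fingertips, gently nudge it to the middle of the stand, so that the margin to the rim is even all round; it is wobbly on its narrow foot, so do not tip it, pinch it or lift it. Leave the stand and everything else on the counter where they are, and finish with the hand clear.

Things in the scene. Friction and masses are not known exactly. Their poses are not given: they have to be found in the camera images.
- jar: The jar to centre: amber glass, round, with a ribbed steel screw lid, standing on the stone stand; 58 mm tall, about 140 g. Narrow flat foot of 40 mm diameter; low, wide belly of 62 mm diameter from 10 to 20 mm above its underside; above that it narrows to 41 mm at 40 mm, and the lid is 45 mm in diameter, from 45 to 58 mm. It slides when pushed low, at the belly, and rocks and may tip over when pushed high up. Origin: centre of its underside; z up along the jar.
- stand_top (a point): Centre of the flat top face of the round stone stand that the jar stands on. The stand is a pale stone disc of 104 mm diameter, 35 mm tall, 0.8 kg, loose on the mat. A thin dark ring, 83 mm in outer and 78 mm in inner diameter, is inlaid in its top, concentric and flush. z up.
- mat: Flat grey stone-like mat under the stand, fixed, 250 (its x) by 270 (its y) by 6 mm thick. Origin: centre of its underside, on the counter.
- tweezer: Bystander: stainless tweezer lying on the mat, 125 mm long, 20 mm wide, 6 mm high. Origin: on the mat under its middle; x towards its tips.
- pick: Bystander: red plastic pick lying on the mat, 98 mm long, 13 mm wide, 5 mm high. Origin: on the mat under its middle; x towards its point.
- spare_lid: Bystander: loose steel screw lid lying on the mat, 42 mm in diameter, 12 mm high. Origin: centre of its underside.
- speaker: Bystander: grey speaker module, 70 by 70 by 34 mm, cone facing up, on the counter. Origin: centre of its underside.
- vise: Bystander: black plastic phone vise with a clamp knob, base 85 (x) by 130 (y) mm, 89 mm tall, on the counter beyond the mat. Origin: centre of its underside; the knob is at its +y end.
- empty_jar: Bystander: a second jar (58 mm tall, 62 mm wide) of the same shape, standing directly on the counter, away from the stand. Origin: centre of its underside.
- cup: Bystander: white open cup, 72 mm in diameter, 75 mm tall, on the counter beyond the mat. Origin: centre of its underside.
Mind the look-alikes: they are no part of the job. What is shaped like the jar but yellow is not meant.

How it is judged:
At the end, for the whole second after the job is handed in: The jar stands upright and at rest on the stand, its axis within 7 mm of the stand's centre, and the stand is within 10 mm of where it was (horizontal distance between jar and stand_top below 0.007 m and z of jar in the frame of stand_top between -0.003 and 0.003 m and angle between jar's own z axis and vertical below 0.05 rad and linear speed of jar below 0.01 m/s and distance of stand_top from where it was at the start of the episode below 0.01 m); the robot touches nothing.
It fails at once if the jar tips by more than about 20 degrees (angle between jar's own z axis and vertical above 0.35 rad).
It fails at once if the jar is lifted off the stand or falls off it (z of jar in the frame of stand_top above 0.01 m or z of jar in the frame of stand_top below -0.01 m).
It fails at once if the jar is pinched or pushed hard (more than 12 N from the fingers) (contact force between the fingers and jar above 12 N).
It fails at once if the stand is shifted by more than 10 mm (distance of stand_top from where it was at the start of the episode above 0.01 m).
It fails at once if a bystander is moved by more than 15 mm (distance of any of tweezer, pick, spare_lid, speaker, vise, empty_jar, cup from where it was at the start of the episode above 0.015 m).
It also fails if it takes over 42 s, if anything falls off the work surface, if the arm or the gripper's body presses on something with over 40 N, if the wrist force passes 120 N, or if a joint passes its speed limit or range.

## Robot

A 6-joint arm with a two-finger parallel gripper is mounted at the origin on the work surface. World frame = base frame: x ahead of the robot, y to its left, z up, the work surface at z = 0. Lengths are in m, angles in rad, forces in N, time in s.
With the tool pointing down it reaches from about 0.225 to 0.875 m from the base axis. Payload 3.4 kg.
Tool frame: the origin (TCP) lies at the very end of the fingers, on their centre line; the grasp point (between the pads) lies 19 mm behind it; z points along the fingers, y is the direction in which the jaws open and shut (so a half turn about z gives the same grasp; the last joint's range is limited). The gripper opens to 85 mm and grips with 20 to 120 N. Pads are 22 mm wide; open, the fingers measure 114 mm over their backs; the gripper's body (76 mm by 85 mm) begins 54 mm behind the grasp point. The pads swing forward as they close: fully open they stand 13 mm farther back than shut.
Start: joints at [1.091, 0.276, 1.505, -0, 1.361, -0.121], TCP at [0.202, 0.538, 0.231] pointing down, gripper open.
Joint ranges: [-2.89, 2.89], [-0.75, 2.08], [0.22, 2.7], [-1.18, 4.32], [0.11, 2.71], [-2.7, 2.7]. Speed limits (rad/s): [2.57, 2.57, 3.14, 3.14, 3.14, 3.14].

## Interface

Orientations are given as a unit quaternion [w, x, y, z].
In Python, from rig import telemetry, cams, sign_off, spotter gives the robot as it stands.
- The arm moves only by the tool servo_tool, never from a script. Its argument "steps" is a list of rows, each a list of 6 numbers: the shift along the tool's x, y, z in mm, then the turn, a rotation vector about the tool's x, y, z in degrees. In form: [[x, y, z, ax, ay, az], ...]. A call has 1 to 8 rows; each row is the pose to reach, as a shift and turn from the pose commanded when the call began, along the tool's axes at that moment; what a row does not reach only later rows make up. A row lasts 1/10 s, in which the tool goes at most 50 mm and 8.59 degrees, less where a joint would pass 70% of its speed; a pose out of reach is approached as far as the arm can. A call with a gripper value outside its range is refused whole. "hand" is the closure in counts, from 0 (fully open) to 255 (shut), set as the call begins (left out, the last holds). The fingers move at their own pace and stop on an object; "grip_force" is the grip in N (left out, the last holds). Time passes only in rows, so rows that repeat a pose let the fingers close. It gives the time, the measured TCP pose, the force and the opening at its end, in the units of the state.
- telemetry.get_state(): the state, without advancing time (a new reading comes with each control period).
- cams.get_image(name): name is "scene" or "top" or "wrist"; returns (picture, depth): 420x560x3 uint8, red, green, blue; 420x560 float32, m along the optical axis (not along the pixel's ray), 0 where there is no reading.
- cams.camera_model(name): a dict with "camera_matrix" (3x3 intrinsics, pixels), "origin" and "rotation" of the camera in the world; the wrist camera has in their place "tool_from_camera" (4x4, takes a point from camera to tool coordinates, whose origin is the TCP and whose axes are the flange's). Camera axes: x right, y up, looking along -z (the intrinsics and any distortion apply to the point x, -y, -z); pixel columns grow to the right and rows downward; lengths in m; the calibration is good to about 2 mm. The wrist camera is an equidistant fisheye: a pixel r from the principal point sees the ray r / f radians off the axis. A picture is of the moment at which its call begins: read the wrist's pose just before it. camera_model takes no time and is no camera call.
- sign_off(): hands the job in, once; it reports no verdict.
Trained networks look in the newest picture that a camera, given by its name, has taken for a name from the list of things; names that differ only in an ending like _2 or _b are one class to them, and where a whole thing is asked for, a point or a joint stands for the part that bears it (a point fixed in the world has none). Each returns a list of dicts, best first, with "conf" (0 to 1); they miss things now and then, are a little off and sometimes report something else, mostly with a low value. They report only what shows in the picture. A call takes as long as a camera call. They do not tell look-alikes from the thing itself.
- spotter.outline_of(query, camera): "region" (420x560 bool, what is visible of it) and "rect" ([left, top, width, height] in pixels, round what is visible of it).
The state is a dict: "clock": time; "qpos": joint angles; "qd": joint speeds; "effort": joint torques, N m; "position": TCP position; "ee_rot": TCP orientation; "contact_force": force on the tool from outside, world axes, zero at the start; "moment": the same for the moment, N m; "width": finger opening in m.
Only numpy, scipy, OpenCV 4.12 (cv2) and the standard library are available. Lean on these libraries where they do the work, as an engineer would, in place of code of your own. Each camera call takes 0.05 s, during which the arm holds its last target.

## Working session

There is one attempt and no reset: what is moved stays moved. The work goes in short steps, Python scripts to look and compute and a tool call to move; the robot and the scene stay as the last step left them, time stands still between calls to the robot, and variables do not carry over. Pictures are saved under pics/ and viewed, and the job is handed in when it is done.

Besides the shell and the picture viewer there is one more tool, called after ">>>" in YAML: its name, and indented under it one key for each argument. servo_tool: Moves the arm, as the interface text tells. Its arguments: {"type":"object","properties":{"steps":{"type":"array","items":{"type":"array","items":{"type":"number"}}},"hand":{"type":"number"},"grip_force":{"type":"number"}},"required":["steps"]}

```bash
mkdir -p pics; ls; cat > h.py <<'E'
import numpy as np, cv2
from rig import telemetry, cams, sign_off, spotter
def shot(n,f):
    im,d=cams.get_image(n); cv2.imwrite('pics/'+f,im[:,:,::-1]); return im,d
def world(n,d,us,vs):
    m=cams.camera_model(n);K=np.array(m['camera_matrix']);R=np.array(m['rotation']);o=np.array(m['origin'])
    z=d[vs,us]; x=(us-K[0,2])/K[0,0]*z; y=(vs-K[1,2])/K[1,1]*z
    return (R@np.stack([x,-y,-z])).T+o
E
python3 - <<'E'
from h import *
s=telemetry.get_state(); print({k:np.round(v,3) for k,v in s.items()})
for n in ['top','scene']:
    im,d=shot(n,n+'0.png'); m=cams.camera_model(n); print(n,{k:np.round(v,3).tolist() if not isinstance(v,str) else v for k,v in m.items()})
    for q in ['jar','stand_top']:
        for r in spotter.outline_of(q,n): 
            vs,us=np.nonzero(r['region']); p=world(n,d,us,vs); p=p[d[vs,us]>0]
            print(q,r['conf'],r['rect'],np.round(np.median(p,0),3),np.round(p.min(0),3),np.round(p.max(0),3))
E
```

```text
pics
{'clock': np.float64(0.0), 'qpos': array([ 1.091,  0.277,  1.506, -0.   ,  1.361, -0.121]), 'qd': array([-0.   ,  0.001,  0.   , -0.   ,  0.003,  0.001]), 'effort': array([ 1.0000e-03, -4.1678e+01, -2.4580e+01, -0.0000e+00,  1.1000e-02,
        0.0000e+00]), 'position': array([0.202, 0.538, 0.23 ]), 'ee_rot': array([-0.   ,  0.178,  0.984, -0.001]), 'contact_force': array([-0.607, -0.516, -0.758]), 'moment': array([-0.017, -0.045,  0.038]), 'width': np.float64(0.085)}
top {'camera_matrix': [[384.144, 0.0, 289.562], [0.0, 384.144, 215.947], [0.0, 0.0, 1.0]], 'origin': [0.478, -0.004, 0.939], 'rotation': [-0.695, -0.058, 0.049, 0.715]}Traceback (most recent call last):
  File "<stdin>", line 7, in <module>
  File "h.py", line 8, in world
    return (R@np.stack([x,-y,-z])).T+o
            ~^~~~~~~~~~~~~~~~~~~~
ValueError: matmul: Input operand 1 has a mismatch in its core dimension 0, with gufunc signature (n?,k),(k,m?)->(n?,m?) (size 3 is different from 4)
```

```bash
sed -i "s/R=np.array(m\['rotation'\])/R=q2R(m['rotation'])/" h.py; cat >> h.py <<'E'
from scipy.spatial.transform import Rotation
def q2R(q): return Rotation.from_quat(np.roll(q,-1)).as_matrix()
E
python3 - <<'E'
from h import *
for n in ['top','scene']:
    im,d=shot(n,n+'1.png'); m=cams.camera_model(n); print(n,m['origin'])
    np.savez(n+'1.npz',im=im,d=d)
    for q in ['jar','stand_top']:
        for r in spotter.outline_of(q,n): 
            vs,us=np.nonzero(r['region']); p=world(n,d,us,vs); p=p[d[vs,us]>0]
            print(q,r['conf'],r['rect'],np.round(np.median(p,0),3),np.round(p.min(0),3),np.round(p.max(0),3))
E
```

```text
top [ 0.47825286 -0.0037785   0.9388291 ]
jar 0.74 [291.4, 154.6, 29.0, 31.3] [ 0.722 -0.039  0.051] [ 0.7   -0.074 -0.003] [ 0.772 -0.006  0.063]
jar 0.72 [319.2, 236.8, 26.9, 24.7] [ 0.535 -0.085  0.098] [ 0.508 -0.12   0.042] [ 0.568 -0.057  0.103]
stand_top 0.69 [315.9, 232.9, 45.3, 43.7] [ 0.505 -0.12   0.042] [ 0.469 -0.156  0.005] [ 0.569 -0.054  0.068]
scene [1.23095942 0.21568272 1.0963822 ]
jar 0.7 [248.2, 237.6, 18.7, 25.5] [ 0.741 -0.032  0.037] [ 0.687 -0.075 -0.005] [ 0.762 -0.006  0.063]
jar 0.64 [254.9, 171.2, 15.2, 24.7] [ 0.552 -0.08   0.084] [ 0.518 -0.109  0.042] [ 0.57  -0.055  0.104]
jar 0.38 [164.3, 152.0, 26.8, 28.6] [ 0.532 -0.375  0.032] [ 0.459 -0.442 -0.007] [ 0.572 -0.333  0.043]
stand_top 0.59 [243.6, 169.5, 33.6, 32.3] [ 0.545 -0.11   0.038] [ 0.475 -0.154  0.001] [ 0.575 -0.05   0.045]
```

View pics/top1.png

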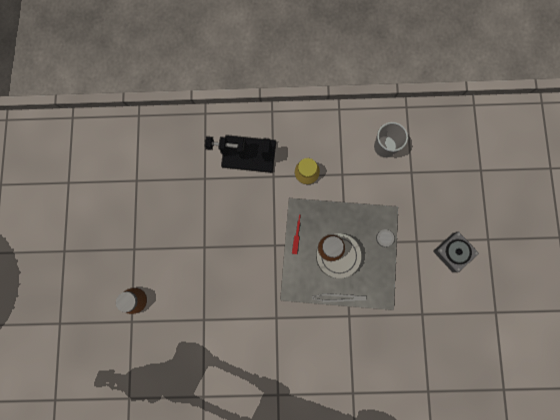

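View pics/scene1.png

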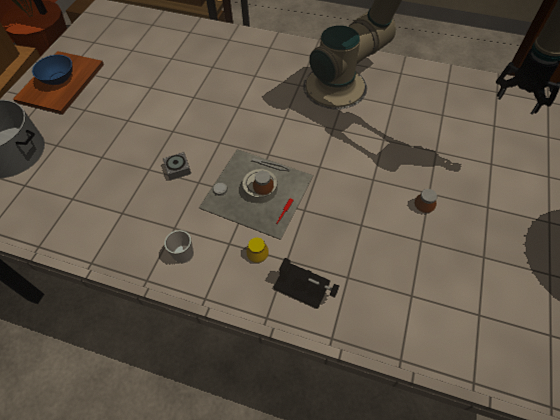

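```bash
python3 - <<'E'
from h import *
z=np.load('top1.npz'); c=z['im'][190:310,270:405,::-1]; cv2.imwrite('pics/c1.png',cv2.resize(c,None,fx=5.5,fy=4.9,interpolation=cv2.INTER_CUBIC))
d=z['d']
vs,us=np.mgrid[225:285,305:370]; vs=vs.ravel();us=us.ravel(); p=world('top',d,us,vs)
t=p[(p[:,2]>0.094)]; print('lid',len(t),t.mean(0),t.min(0),t.max(0))
s=p[(p[:,2]>0.036)&(p[:,2]<.047)]; print('stand',len(s),np.median(s,0)); (c,r)=cv2.minEnclosingCircle(s[:,:2].astype(np.float32)); print(c,r)
m=cams.camera_model('wrist'); print(m)
E
```

```text
lid 357 [ 0.53480068 -0.08343266  0.14194452] [ 0.47825286 -0.11040547  0.09539195] [ 0.55958236 -0.0037785   0.9388291 ]
stand 1012 [ 0.50575382 -0.12050638  0.04194778]
(0.5211777091026306, -0.10577741265296936) 0.05198924243450165
{'camera_matrix': array([[325.1922621 ,   0.        , 282.49960934],
       [  0.        , 325.1922621 , 208.53860674],
       [  0.        ,   0.        ,   1.        ]]), 'tool_from_camera': array([[-2.18246125e-04,  9.59319014e-01,  2.82324249e-01,
         7.18716299e-02],
       [ 9.99999968e-01,  1.73772206e-04,  1.82567162e-04,
         4.08622129e-04],
       [ 1.26080043e-04,  2.82324280e-01, -9.59319021e-01,
        -1.42879535e-01],
       [ 0.00000000e+00,  0.00000000e+00,  0.00000000e+00,
         1.00000000e+00]])}
```

View pics/c1.png

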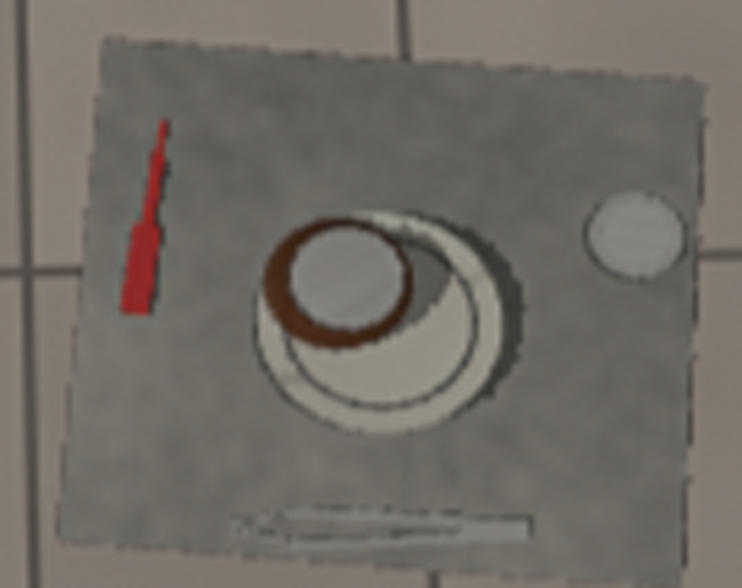

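```bash
cat >> h.py <<'E'
def topmeas(d):
    vs,us=np.mgrid[225:285,305:370]; vs=vs.ravel();us=us.ravel(); p=world('top',d,us,vs)
    t=p[(p[:,2]>0.094)&(p[:,2]<.12)]; s=p[(p[:,2]>0.038)&(p[:,2]<.047)]
    f=lambda q:(lambda c:(np.round(c[0],4),round(c[1],4)))(cv2.minEnclosingCircle(q[:,:2].astype(np.float32)))
    print('lid',len(t),np.median(t,0),f(t)); print('stand',len(s),np.median(s[:,2]),f(s))
    return t,s
E
python3 - <<'E'
from h import *
z=np.load('top1.npz'); t,s=topmeas(z['d']); print(t.mean(0), np.percentile(t,[1,99],axis=0))
E
```

```text
lid 339 [ 0.53764458 -0.08779017  0.09972889] (array([ 0.5379, -0.0879]), 0.0229)
stand 1000 0.04196185198987412 (array([ 0.5212, -0.1058]), 0.052)
[ 0.53780322 -0.08766209  0.09963207] [[ 0.51604893 -0.10825088  0.09615142]
 [ 0.55934766 -0.06658821  0.10252084]]
```

>>> servo_tool:
  steps:
    - [-60,-40,0,0,0,-8]
    - [-80,-80,0,0,0,-16]
    - [-100,-120,0,0,0,-24]
    - [-120,-170,0,0,0,-32]
    - [-140,-215,0,0,0,-40]
    - [-165,-260,0,0,0,-48]
    - [-190,-300,0,0,0,-56]
    - [-210,-340,0,0,0,-64]
  hand: 160

```text
clock: 1.2
position: [0.275, 0.185, 0.2318]
ee_rot: [0.001, -0.337, 0.941, -0.0]
contact_force: [0.2, -0.5, 0.6]
width: 0.032
```

>>> servo_tool:
  steps:
    - [-10,-45,0,0,0,-1]
    - [-20,-92,0,0,0,-2]
    - [-32,-139,0,0,0,-3]
    - [-45,-186,0,0,0,-4.5]
    - [-56,-233,0,0,0,-6]
    - [-68,-280,0,0,0,-7.6]
    - [-79,-327,0,0,0,-7.6]
    - [-90,-370,0,0,0,-7.6]

```text
clock: 2.0
position: [0.5798, -0.0456, 0.2314]
ee_rot: [0.0, -0.396, 0.918, -0.0]
contact_force: [0.3, 0.5, 0.3]
width: 0.0318
```

>>> servo_tool:
  steps:
    - [0,0,0,0,0,0]
    - [0,0,0,0,0,0]
    - [0,0,0,0,0,0]

```text
clock: 2.3
position: [0.577, -0.0431, 0.2313]
ee_rot: [-0.001, -0.396, 0.918, 0.001]
contact_force: [-0.8, 0.2, -0.1]
width: 0.0319
```

```bash
python3 - <<'E'
from h import *
s=telemetry.get_state(); print({k:np.round(s[k],4) for k in ['clock','position','ee_rot','qpos','width','contact_force']})
im,d=shot('wrist','w1.png'); np.savez('w1.npz',im=im,d=d,p=s['position'],q=s['ee_rot'])
E
```

```text
{'clock': np.float64(2.3), 'position': array([ 0.577 , -0.0431,  0.2313]), 'ee_rot': array([-5.000e-04, -3.965e-01,  9.180e-01,  6.000e-04]), 'qpos': array([-1.9510e-01,  2.8220e-01,  1.4960e+00,  5.0000e-04,  1.3650e+00,
       -2.5813e+00]), 'width': np.float64(0.0319), 'contact_force': array([-0.8081,  0.1857, -0.0945])}
```

View pics/w1.png

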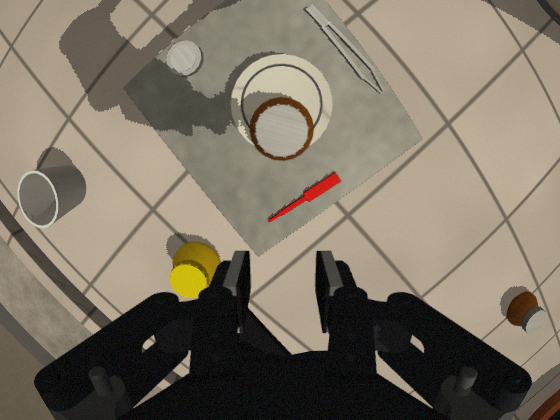

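```bash
cat >> h.py <<'E'
def wtool(d):
    m=cams.camera_model('wrist');K=m['camera_matrix'];T=m['tool_from_camera']
    vs,us=np.mgrid[0:420,0:560]; a=(us-K[0,2])/K[0,0]; b=(vs-K[1,2])/K[1,1]; th=np.hypot(a,b); k=np.tan(th)/np.maximum(th,1e-9)
    P=np.stack([a*k*d,-b*k*d,-d],-1); return P@T[:3,:3].T+T[:3,3]
def wmeas(d,p,q):
    W=wtool(d)@q2R(q).T+p; ok=(d>0)
    near=ok&(np.hypot(W[...,0]-.525,W[...,1]+.1)<.09)
    t=W[near&(W[...,2]>.095)&(W[...,2]<.107)]; s=W[near&(W[...,2]>.036)&(W[...,2]<.046)]
    f=lambda q:(lambda c:(np.round(c[0],4),round(c[1],4)))(cv2.minEnclosingCircle(q[:,:2].astype(np.float32)))
    for n,x in(('lid',t),('stand',s)): print(n,len(x),np.median(x,0).round(4),f(x))
    return W
E
python3 - <<'E'
from h import *
z=np.load('w1.npz'); d=z['d']; wmeas(d,z['p'],z['q'])
P=wtool(d)
f=(d>0)&(d<.17)&(np.abs(P[...,1])<.06)&(P[...,2]>-.04)
for sgn in(-1,1):
    x=P[f&(P[...,1]*sgn>0)]; print(len(x),np.percentile(x,[1,50,99],axis=0).round(4),x.max(0).round(4), x.min(0).round(4))
E
```

```text
lid 2197 [ 0.5371 -0.0863  0.0992] (array([ 0.5371, -0.0862]), 0.0233)
stand 5022 [ 0.505  -0.1198  0.0415] (array([ 0.5199, -0.1049]), 0.0523)
1629 [[-0.0105 -0.0289 -0.0394]
 [ 0.0068 -0.0173 -0.026 ]
 [ 0.0113 -0.0154 -0.0038]] [ 0.0117 -0.0153 -0.0015] [-0.0115 -0.0294 -0.04  ]
1630 [[-0.0107  0.0159 -0.0395]
 [ 0.0069  0.0177 -0.0259]
 [ 0.0112  0.0293 -0.0036]] [ 0.0114  0.0298 -0.0003] [-0.0114  0.0158 -0.0399]
```

>>> servo_tool:
  steps:
    - [0,0,35,0,0,0]
    - [0,0,75,0,0,0]
    - [0,0,115,0,0,0]
    - [0,0,150,0,0,0]
    - [0,0,170,0,0,0]
    - [0,0,182,0,0,0]
    - [0,0,182,0,0,0]
    - [0,0,182,0,0,0]

```text
clock: 3.15
position: [0.5788, -0.0435, 0.0507]
ee_rot: [0.001, -0.397, 0.918, -0.001]
contact_force: [-0.2, -0.6, 0.2]
width: 0.0318
```

>>> servo_tool:
  steps:
    - [3,0,0,0,0,0]
    - [6,0,0,0,0,0]
    - [9,0,0,0,0,0]
    - [12,0,0,0,0,0]
    - [14,0,0,0,0,0]
    - [14,0,0,0,0,0]
    - [14,0,0,0,0,0]

```text
clock: 3.85
position: [0.5686, -0.0541, 0.0495]
ee_rot: [0.0, -0.396, 0.918, 0.0]
contact_force: [0.6, 0.7, -0.2]
width: 0.0315
```

```bash
cat > look.py <<'E'
import sys
from h import *
s=telemetry.get_state(); print({k:np.round(s[k],4) for k in ['clock','position','ee_rot','width','contact_force']})
im,d=shot('wrist',sys.argv[1]+'.png'); np.savez(sys.argv[1]+'.npz',im=im,d=d,p=s['position'],q=s['ee_rot'])
wmeas(d,s['position'],s['ee_rot'])
im,d=shot('top',sys.argv[1]+'t.png'); topmeas(d)
E
python3 look.py w2
```

```text
{'clock': np.float64(3.85), 'position': array([ 0.5686, -0.0541,  0.0495]), 'ee_rot': array([ 1.000e-04, -3.962e-01,  9.182e-01,  0.000e+00]), 'width': np.float64(0.0315), 'contact_force': array([ 0.5943,  0.7355, -0.1729])}
lid 21701 [ 0.5394 -0.0836  0.0994] (array([ 0.5599, -0.0636]), 0.0553)
stand 22167 [ 0.5041 -0.1208  0.0416] (array([ 0.5197, -0.1049]), 0.0522)
lid 267 [ 0.53332084 -0.09013872  0.0996038 ] (array([ 0.5378, -0.0697]), 0.0408)
stand 805 0.04202387491263493 (array([ 0.5193, -0.1045]), 0.0509)
```

View pics/w2.png

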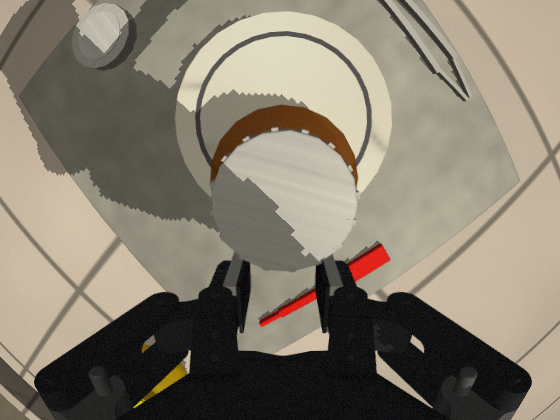

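>>> servo_tool:
  steps:
    - [2,0,0,0,0,0]
    - [4,0,0,0,0,0]
    - [6,0,0,0,0,0]
    - [7.5,0,0,0,0,0]
    - [9,0,0,0,0,0]
    - [10.5,0,0,0,0,0]
    - [12,0,0,0,0,0]
    - [12,0,0,0,0,0]

```text
clock: 4.75
position: [0.5602, -0.0629, 0.0495]
ee_rot: [-0.0, -0.396, 0.918, -0.0]
contact_force: [0.3, -0.1, 0.1]
width: 0.0314
```

```bash
sed -i 's/near=ok&/near=ok\&(wtool(d)[...,0]>.0135)\&/' h.py; python3 look.py w3
```

```text
{'clock': np.float64(4.75), 'position': array([ 0.5602, -0.0629,  0.0495]), 'ee_rot': array([-0.    , -0.3963,  0.9181, -0.    ]), 'width': np.float64(0.0314), 'contact_force': array([ 0.2804, -0.0577,  0.1355])}
lid 15483 [ 0.5333 -0.0917  0.0992] (array([ 0.549 , -0.0748]), 0.0439)
stand 21233 [ 0.5027 -0.1223  0.0415] (array([ 0.52 , -0.105]), 0.0523)
lid 190 [ 0.52654554 -0.09412547  0.09963964] (array([ 0.5371, -0.0698]), 0.0431)
stand 818 0.0418904241895347 (array([ 0.5202, -0.1058]), 0.0517)
```

View pics/w3.png

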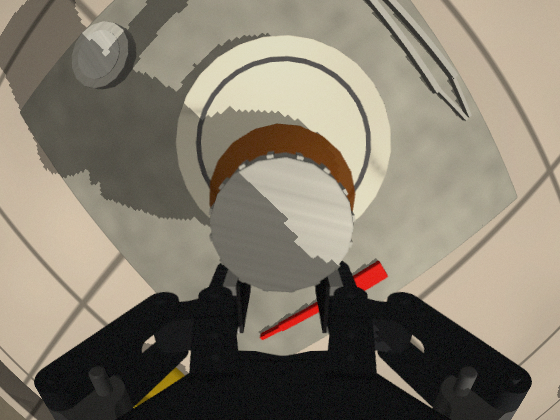

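>>> servo_tool:
  steps:
    - [1.5,0,0,0,0,0]
    - [3,0,0,0,0,0]
    - [4.5,0,0,0,0,0]
    - [6,0,0,0,0,0]
    - [7.5,0,0,0,0,0]
    - [9,0,0,0,0,0]
    - [10,0,0,0,0,0]
    - [10,0,0,0,0,0]

```text
clock: 5.65
position: [0.5533, -0.0702, 0.0495]
ee_rot: [-0.0, -0.396, 0.918, 0.0]
contact_force: [0.1, -0.4, 0.3]
width: 0.0315
```

```bash
python3 look.py w4; python3 - <<'E'
from h import *
z=np.load('w4.npz');P=wtool(z['d']);W=P@q2R(z['q']).T+z['p']
m=(z['d']>0)&(P[...,0]>.0135)&(W[...,2]>.095)&(W[...,2]<.107)&(abs(P[...,1])<.04)
m=m.astype(np.uint8); n,l,st,_=cv2.connectedComponentsWithStats(m); i=1+np.argmax(st[1:,4]); x=P[l==i]; print(st[i],np.percentile(x,[.5,50,99.5],axis=0).round(4))
E
```

```text
{'clock': np.float64(5.65), 'position': array([ 0.5533, -0.0702,  0.0495]), 'ee_rot': array([-1.000e-04, -3.963e-01,  9.181e-01,  0.000e+00]), 'width': np.float64(0.0315), 'contact_force': array([ 0.0838, -0.3942,  0.3236])}
lid 15475 [ 0.5264 -0.0989  0.0992] (array([ 0.542 , -0.0825]), 0.0435)
stand 17892 [ 0.4994 -0.1255  0.0415] (array([ 0.5198, -0.1048]), 0.0522)
lid 170 [ 0.51929553 -0.10055383  0.09978923] (array([ 0.5286, -0.0769]), 0.0441)
stand 655 0.04188706496960093 (array([ 0.5193, -0.1062]), 0.0514)
[  208   154   148   139 15422] [[ 0.0164 -0.0217 -0.0513]
 [ 0.0394 -0.0002 -0.0498]
 [ 0.0592  0.0213 -0.0473]]
```

View pics/w4.png

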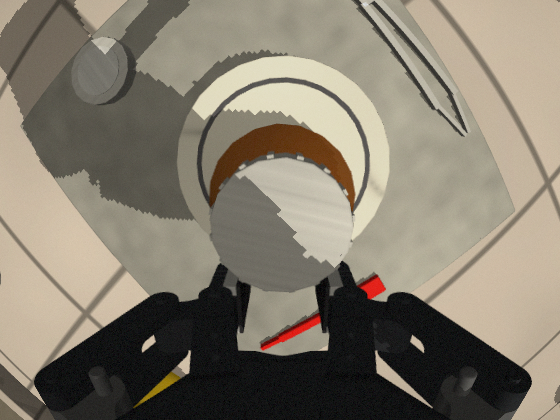

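>>> servo_tool:
  steps:
    - [1.5,0,0,0,0,0]
    - [3,0,0,0,0,0]
    - [4.5,0,0,0,0,0]
    - [6,0,0,0,0,0]
    - [7.5,0,0,0,0,0]
    - [9,0,0,0,0,0]
    - [10.3,0,0,0,0,0]
    - [10.3,0,0,0,0,0]

```text
clock: 6.55
position: [0.5462, -0.0777, 0.0495]
ee_rot: [-0.0, -0.396, 0.918, 0.0]
contact_force: [0.6, 0.2, -0.7]
width: 0.0319
```

>>> servo_tool:
  steps:
    - [-2,0,0,0,0,0]
    - [-6,0,0,0,0,0]
    - [-15,0,0,0,0,0]
    - [-28,0,0,0,0,0]
    - [-40,0,0,0,0,0]
    - [-46,0,0,0,0,0]
    - [-46,0,0,0,0,0]

```text
clock: 7.25
position: [0.5789, -0.0431, 0.0494]
ee_rot: [0.0, -0.397, 0.918, -0.0]
contact_force: [0.3, -0.2, -0.2]
width: 0.032
```

>>> servo_tool:
  steps:
    - [0,0,-30,0,0,0]
    - [0,0,-70,0,0,0]
    - [0,0,-110,0,0,0]
    - [0,0,-150,0,0,0]
    - [0,0,-180,0,0,0]
    - [0,0,-180,0,0,0]
    - [0,0,-180,0,0,0]

```text
clock: 7.95
position: [0.5778, -0.0441, 0.2299]
ee_rot: [0.0, -0.396, 0.918, -0.0]
contact_force: [-0.0, -0.0, -0.8]
width: 0.0318
```

```bash
python3 look.py w5
```

```text
{'clock': np.float64(7.95), 'position': array([ 0.5778, -0.0441,  0.2299]), 'ee_rot': array([ 3.000e-04, -3.963e-01,  9.181e-01, -3.000e-04]), 'width': np.float64(0.0318), 'contact_force': array([-0.0132, -0.032 , -0.8125])}
lid 2238 [ 0.5209 -0.1048  0.0993] (array([ 0.5209, -0.1051]), 0.0233)
stand 4773 [ 0.5197 -0.1034  0.0414] (array([ 0.5202, -0.1048]), 0.0523)
lid 343 [ 0.52156965 -0.10575657  0.09950116] (array([ 0.5213, -0.1055]), 0.0228)
stand 972 0.041783098944675356 (array([ 0.5213, -0.1056]), 0.0521)
```

View pics/w5.png

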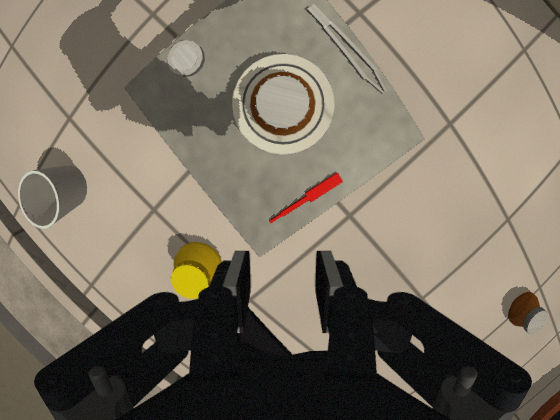

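The jar at about (283,102) now sits concentric inside the stand's dark ring. Both cameras put it within 1 mm of the centre, the stand has not moved, and the hand is clear.

```bash
python3 -c "
from h import *
print(sign_off())"
```

```text
the job is handed in; nothing more can be done
None
```

The jar is centred on the stand. I pushed it about 25 mm low at its belly with the two fingertips held partly open as a cradle, then backed off, raised the hand and handed in the job at about 8 s.

- **Centring:** the last overhead picture puts the lid at (0.5213, -0.1055) and the stand at (0.5213, -0.1056). The wrist camera gives (0.5209, -0.1051) and (0.5202, -0.1048). So the jar is within about 1 mm of centre by both cameras.
- **Upright:** the lid top is at about 0.099 m and the stand top at 0.042 m, so the jar stands level on it.
- **Stand and forces:** the stand moved less than 1 mm. Measured tool force stayed within sensor noise, under about 1 N.
- **Bystanders:** I judged these by eye only. They look unmoved in the last wrist picture, and I did not measure their positions. The vise and the speaker were out of that view.

While the hand was low, the lid readings were unusable because the gripper hid the jar in the top view and crowded the wrist view. I relied on the pictures taken with the hand raised instead. No check failed or disagreed at the end.

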